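# Clamp a plastic flow manifold in the lab's quick-release vise

### The job

Clamp the grey plastic manifold block in the bench vise: squeeze the quick-release lever against its horn, slide the jaw along until it pushes the block right up against the fixed jaw, let the lever spring back so that the half nut bites, then turn the crank clockwise until the block is held firmly. The block is thin-walled, so tighten by feel: snug and firm, but not so hard that it cracks. Leave it flat on the bed and square in the jaws, and do not disturb the other things on the bench.

Things in the scene. Friction and masses are not known exactly. Their poses are not given: they have to be found in the camera images.
- vise: Cast-iron vise bolted to the bench. Origin on the bench in mid-width; z up, y along the screw towards the fixed jaw, x across the jaws. In its frame: foot 155 x 290 mm, y -142 to +148; flat bed 100 mm wide with a 28 mm slot, top at z 110 mm, y -140 to +60; fixed jaw 108 mm wide, 155 mm high, clamping face at y +50 mm; screw axis at x 0, z 85 mm. Only lever and crank turn, about y.
- jaw: Moving jaw, 104 mm wide, 42 thick, 45 high. Origin: middle of its clamping face's lower edge, at bed height; axes as the vise's, face to +y, 80 to 114 mm from the fixed jaw at the start. Behind it (-y) rides a carriage with horn, lever and half nut; the screw joins the two. Lever squeezed: all slides along y with 3 N drag, 5.6 kg. Lever out: the carriage is locked, with 0 to 2.5 mm of play as its teeth find the rack, and the screw moves the jaw.
- block: The work: thin-walled grey plastic manifold block, 80 (x) x 38 (y) x 50 mm high, 0.15 to 0.27 kg, two brass hose tails 20 mm tall on top. Origin: centre of its underside. Stands loose on the bed between the jaws, 2 to 12 mm from the fixed jaw, a few degrees askew; the jaw pushes it square. Firm means over 50 N of clamping force, best about 75 N; it cracks at 100 N.
- lever (a joint): Angle of the quick-release lever (rad): 0 sprung out (half nut engaged), 0.32 squeezed fully to the horn. The half nut is clear of its rack from about 0.17; keep it above 0.2 while sliding. Takes 8 N at the tip to start, 14 N fully; springs back when let go.
- lever_tip (a point): Middle of the flat steel lever blade (10 mm thick, 22 mm deep in y), 57 mm from its pivot and 13 mm below its upper end, 190 mm above the bench. It stands on the carriage, 60 mm in front (-y) of the jaw's face, and leans to -x; its tip swings about 18 mm to +x, towards the horn, when squeezed.
- horn_tip (a point): Middle of the fixed upright horn (12 mm thick in x, 22 mm deep in y, its top 15 mm above this point) on the carriage, opposite the lever, 190 mm above the bench. Lever and horn measure 51 mm over their outer faces when released, 33 mm when squeezed: one finger outside each, closing along x from above, squeezes the lever. The jaw's top is 34 mm lower.
- screw_axis (a point): Point on the screw's axis (85 mm above the bench, axis along the vise's y), level in y with the point grip: the centre of the circle that grip runs on.
- crank (a joint): Crank angle (rad): 0 with the grip straight up, negative to -x; starts -1.6 to -1.2. Clockwise seen from the crank end (grip from -x over the top to +x) is positive and closes the jaw, 12 mm a turn. Force at the grip along its circle: 1 to 2.5 N running free, about 6.5 N at 50 N of clamping, 9 N at 75 N, 11.5 N at 100 N. Once the play is out, 75 N takes about 1 rad. The screw holds when let go.
- grip (a point): Centre of the crank's round grey handgrip: 23 mm diameter, 70 mm long, lying along the vise's y, 60 mm from the screw axis, 208 mm in front (-y) of the jaw's face, the crank arm at its +y end. It spins freely on its pin, so a hand holding it from above need not turn as the crank goes round.
- spanner: Bystander: a steel open-ended spanner 160 mm long lying on the bench.
- beaker: Bystander: a white plastic beaker, 72 mm across, 85 mm tall. Origin: centre of its underside.
- bottle: Bystander: an amber glass bottle, 48 mm across, 95 mm tall. Origin: centre of its underside.
- parts_tray: Bystander: a steel tray of small fittings, 110 x 150 x 30 mm. Origin: centre of its underside.
Things that resemble listed ones, but are neither listed nor needed, are in the scene too. Several things have the shape of the block; the one meant has the colours described above.

How it is judged:
By the outcome, as a careful person would: the job done as asked, in the order asked, and still so for the second after the job is handed in, with the robot touching nothing.
It also fails if it takes over 67 s, if anything falls off the work surface, if the arm or the gripper's body presses on something with over 40 N, if the wrist force passes 120 N, or if a joint passes its speed limit or range.

### The arm

A 7-joint arm with a two-finger parallel gripper is mounted at the origin on the work surface. World frame = base frame: x ahead of the robot, y to its left, z up, the work surface at z = 0. Lengths are in m, angles in rad, forces in N, time in s.
With the tool pointing down it reaches from about 0.425 to 0.825 m from the base axis. Payload 3.6 kg.
Tool frame: the origin (TCP) lies between the finger pads; the fingertips stand 17 mm ahead of it and the grasp point (between the pads) lies 2 mm behind it; y points along the fingers, x is the direction in which the jaws open and shut, and the axes are right-handed (so a half turn about y gives the same grasp; the last joint's range is limited). The gripper opens to 93 mm and grips with 3 to 60 N. Pads are 15 mm wide; open, the fingers measure 128 mm over their backs; the gripper's body (75 mm by 188 mm) begins 65 mm behind the grasp point.
Start: joints at [1.165, 0.615, -0.013, 1.423, 0.008, 1.103, -0.04], TCP at [0.24, -0.604, 0.236] pointing down, gripper open.
Joint ranges: [-3.12, 3.12], [-0.3, 2.06], [-1.34, 1.32], [0.26, 2.42], [-1.36, 4.5], [0.01, 1.98], [-2.84, 2.84]. Speed limits (rad/s): [2.79, 2.79, 3.14, 3.14, 3.14, 3.14, 3.14].

### API

Orientations are given as a rotation vector (axis times angle).
In Python, from rig import readout, imaging, order gives the robot as it stands. The module is installed in compiled form; this text tells all that it offers.
- The arm moves only by the tool carry_out, never from a script. Its argument "plan" is a list of rows, each a list of 2 entries, a list of its own where there are three numbers: the shift along the world's x, y, z normalised to -1 to 1, where 1 is 300 mm, then the turn about the world's z normalised to -1 to 1, where 1 is 2 pi rad. A call has 1 to 10 rows; each row shifts and turns the pose as measured when the row begins; what a row does not reach is not made up. A row lasts 1/10 s, in which the tool goes at most 50 mm and 8.59 degrees, less where a joint would pass 70% of its speed; a pose out of reach is approached as far as the arm can. A call with a number of a shift or a turn outside -1 to 1 is refused whole. A call with a gripper value outside its range is refused whole. "grip" is the opening, from -1 (shut) to 1 (fully open), set as the call begins (left out, the last holds). The fingers move at their own pace and stop on an object; the grip force is fixed at half the most. Time passes only in rows, so rows that do not move let the fingers close. It gives the time, the measured TCP pose, the force and the opening at its end, in the units of the state.
- readout.read_state(): the state, without advancing time (a new reading comes with each control period).
- imaging.read_camera(name): name is "side" or "top"; returns a dict with "color" (420x560x3 uint8, red, green, blue), "range_z" (420x560 float32, m along the optical axis (not along the pixel's ray), 0 where there is no reading), "fx", "fy", "cx", "cy" (pixels), "R" (3x3) and "t" (3): a world point X has camera coordinates R X + t. Camera axes: x right, y down, z forward; pixel columns grow to the right and rows downward; lengths in m; the calibration is good to about 2 mm. A picture is of the moment at which its call begins.
- order.hand_in(): hands the job in, once; it reports no verdict.
The state is a dict: "time_s": time; "joint_pos": joint angles; "joint_vel": joint speeds; "joint_torque": joint torques, N m; "ee_pos": TCP position; "orientation": TCP orientation; "ft_force": force on the tool from outside, world axes, zero at the start; "wrist_torque": the same for the moment, N m; "grip_width": finger opening in m.
Only numpy, scipy, OpenCV 4.12 (cv2) and the standard library are available. Lean on these libraries where they do the work, as an engineer would, in place of code of your own. Each camera call takes 0.05 s, during which the arm holds its last target.

## Working session

There is one attempt and no reset: what is moved stays moved. The work goes in short steps, Python scripts to look and compute and a tool call to move; the robot and the scene stay as the last step left them, time stands still between calls to the robot, and variables do not carry over. Pictures are saved under pics/ and viewed, and the job is handed in when it is done.

Besides the shell and the picture viewer there is one more tool, called after ">>>" by a JSON object that holds its "method" and its "body", one argument or row to a line. carry_out: Moves the arm, as the interface text tells. Its arguments: {"type":"object","properties":{"plan":{"type":"array"},"grip":{"type":"number"}},"required":["plan"]}

```bash
mkdir -p pics; ls; cat > h.py <<'E'
import numpy as np, cv2
from rig import readout, imaging, order
def shot(n,tag):
    d=imaging.read_camera(n); np.savez(f'{tag}.npz',**d)
    cv2.imwrite(f'pics/{tag}.png',d['color'][...,::-1]); return d
def cloud(d):
    z=d['range_z']; v,u=np.indices(z.shape)
    P=np.stack([(u-d['cx'])/d['fx']*z,(v-d['cy'])/d['fy']*z,z],-1)
    W=(P-d['t'])@d['R']; W[z==0]=np.nan; return W
E
python3 - <<'E'
from h import *
s=readout.read_state(); print(s)
for n in('top','side'):
    d=shot(n,n+'0'); print(n,d['R'],d['t'],d['fx'],(-d['R'].T@d['t']))
E
```

```text
pics
{'time_s': 0.0, 'joint_pos': array([ 1.16550218,  0.61591731, -0.01267422,  1.42489851,  0.00809671,
        1.1033887 , -0.04042169]), 'joint_vel': array([ 0.00027268, -0.00094651,  0.00260849, -0.00023521,  0.00225292,
        0.00072281, -0.00026539]), 'joint_torque': array([ 7.48548100e-04, -4.58941090e+01,  2.08940422e-01, -1.65745175e+01,
       -6.11859933e-02,  2.06119817e-02,  2.19497692e-04]), 'ee_pos': array([ 0.2401316 , -0.60320984,  0.23448232]), 'orientation': array([-1.36348094,  0.92728739, -0.92378998]), 'ft_force': array([0.36923784, 0.58299921, 0.61184922]), 'wrist_torque': array([ 0.03926205, -0.01840299,  0.05653758]), 'grip_width': 0.0929833950901232}
top [[ 0.02813386 -0.99884316 -0.0389977 ]
 [-0.98088781 -0.02007192 -0.1935361 ]
 [ 0.19252945  0.04369728 -0.98031778]] [0.13761395 0.57324406 0.86722125] 457.0370208641816 [0.39145086 0.11106565 0.96646246]
side [[ 0.6389502  -0.76910994 -0.01457858]
 [-0.49636401 -0.39773568 -0.77164052]
 [ 0.58767798  0.50027615 -0.63589179]] [-0.28666298  0.4401149   0.40737873] 388.5459900537772 [ 0.16221306 -0.24922781  0.59448014]
```

View pics/top0.png

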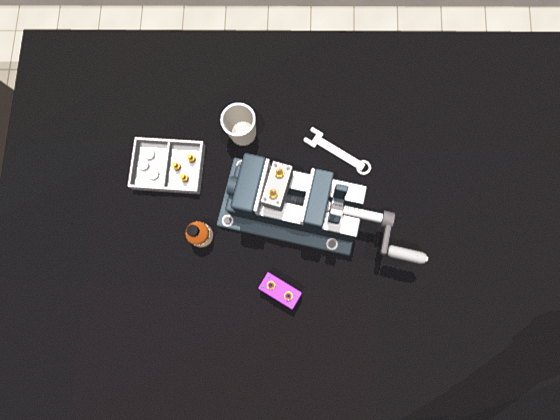

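View pics/side0.png

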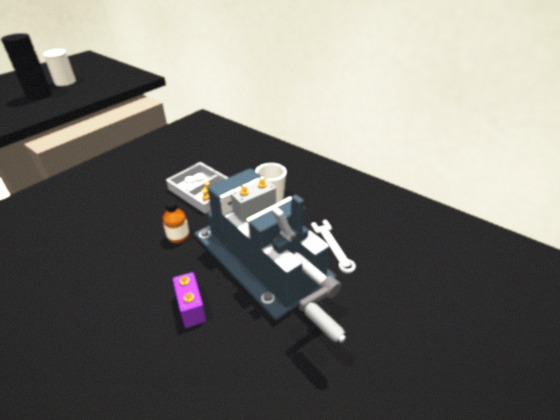

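```bash
python3 - <<'E'
from h import *
d=dict(np.load('top0.npz')); W=cloud(d)
c=d['color'][140:280,210:440,::-1]; cv2.imwrite('pics/crop0.png',cv2.resize(c,None,fx=3.4,fy=3.4,interpolation=cv2.INTER_CUBIC))
e=dict(np.load('side0.npz')); c=e['color'][160:360,190:360,::-1]; cv2.imwrite('pics/crop0s.png',cv2.resize(c,None,fx=3,fy=3,interpolation=cv2.INTER_CUBIC))
for u,v in [(245,182),(272,190),(317,197),(340,192),(338,212),(362,213),(388,217),(408,254),(340,240),(300,205)]:
    print(u,v,W[v,u].round(4))
z=W[...,2]; roi=np.zeros(z.shape,bool); roi[140:280,210:440]=1
for lo,hi in[(.147,.163),(.105,.115)]:
    m=roi&(z>lo)&(z<hi); P=W[m][:,:2]; print(lo,m.sum(),cv2.minAreaRect(P.astype(np.float32)))
np.set_printoptions(linewidth=250)
print((z[150:270:5,215:435:6]*1000).round(0).astype(int))
E
```

```text
245 182 [0.5886 0.2266 0.1537]
272 190 [0.5726 0.1757 0.1623]
317 197 [0.5623 0.0942 0.1572]
340 192 [0.5651 0.0552 0.1901]
338 212 [0.5276 0.0593 0.2021]
362 213 [0.5459 0.0059 0.0944]
388 217 [ 0.5378 -0.0422  0.1024]
408 254 [ 0.4683 -0.0777  0.1049]
340 240 [0.502  0.0419 0.0138]
300 205 [0.5562 0.1253 0.1093]
0.147 3636 ((0.5746825337409973, 0.14523401856422424), (0.1999383121728897, 0.10801664739847183), 78.34175109863281)
0.105 1980 ((0.5574309229850769, 0.07409334182739258), (0.3904927372932434, 0.10981594026088715), 77.10641479492188)
[[                   1                    0                    1                    2                    0                   -1                    1                    3                   -2                    0                    3
                    -2                    1                   -1                    1                    0                    0                    0                    0                    6                    5                    8
                    -2                    0                    2                    
[... 17675 characters left out ...]
2                    1                    1                    0                    0
                    -1                    3                    0                    1                    0                    4                   -2                   -2                    1                   -1                    2
                    -1                    1                   -1                    3                   -4                   -1                    2                   -1                    0                   -2                    0
                    -1                    2                    0                   -2]]<stdin>:11: RuntimeWarning: invalid value encountered in cast
```

View pics/crop0.png

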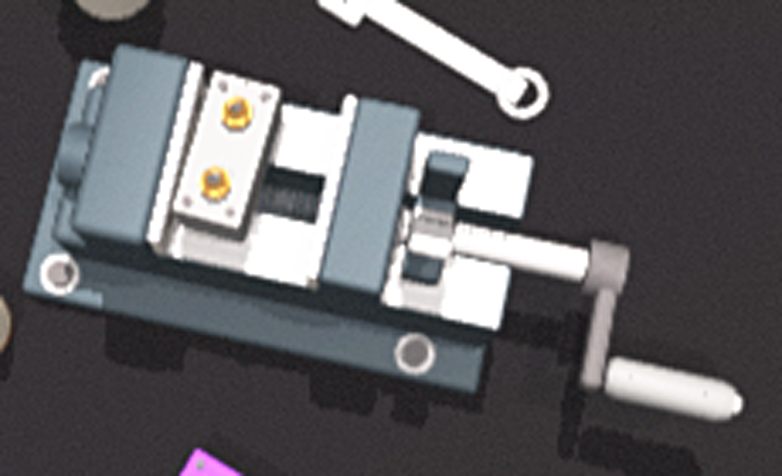

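View pics/crop0s.png

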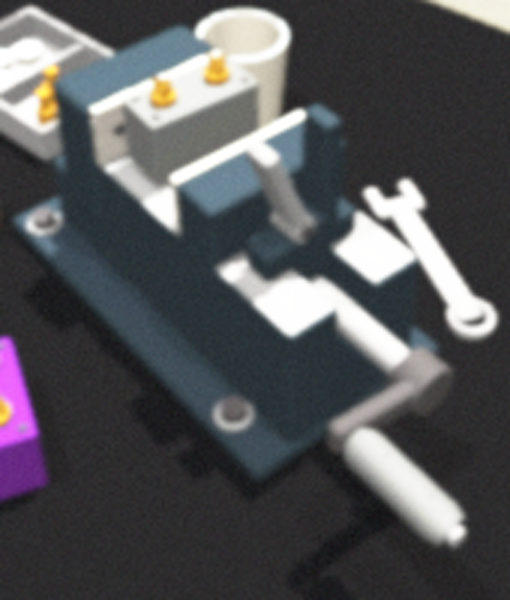

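```bash
cat > fit.py <<'E'
from h import *
import sys
d=dict(np.load(sys.argv[1])); W=cloud(d); z=W[...,2]
roi=np.zeros(z.shape,bool); roi[140:280,210:440]=1
m=roi&(z>.150)&(z<.159); P=W[m][:,:2].astype(np.float32)
# drop block via color: block grey bright
C=d['color'].astype(int)
m=roi&(z>.149)&(z<.160)
P=W[m][:,:2]; 
for a in np.deg2rad(np.arange(74,84,.5)):
    ey=np.array([np.cos(a),np.sin(a)]); ex=np.array([ey[1],-ey[0]])
    x=P@ex; y=P@ey
    h,e=np.histogram(y,bins=np.arange(y.min(),y.max(),.001)); hx,_=np.histogram(x,bins=np.arange(x.min(),x.max(),.001))
    print(round(np.rad2deg(a),1),(h.astype(float)**2).sum(),(hx.astype(float)**2).sum())
E
python3 fit.py top0.npz
python3 - <<'E'
from h import *
np.set_printoptions(suppress=True,linewidth=200)
d=dict(np.load('top0.npz')); W=cloud(d); z=W[...,2]
roi=np.zeros(z.shape,bool); roi[140:280,210:440]=1
# fine screw/grip direction; bed edge etc.
a=np.deg2rad(78.3); ey=np.array([np.cos(a),np.sin(a)]); ex=np.array([ey[1],-ey[0]])
for name,m in dict(jawtop=roi&(z>.150)&(z<.159),bed=roi&(z>.106)&(z<.114),high=roi&(z>.185)&(z<.21)&(np.arange(560)>325),foot=roi&(z>.011)&(z<.019)).items():
    P=W[m]; x=P[:,:2]@ex; y=P[:,:2]@ey
    print(name,m.sum()); print(' x',np.percentile(x,[0,1,3,50,97,99,100]).round(4),' y',np.percentile(y,[0,1,3,50,97,99,100]).round(4))
    h,e=np.histogram(y,bins=np.arange(-.1,.36,.004)); print(' ',[(round(float(b),3),int(n)) for b,n in zip(e,h) if n])
E
```

```text
74.0 85859.0 98795.0
74.5 86428.0 98879.0
75.0 87119.0 99367.0
75.5 87426.0 100143.0
76.0 87644.0 100424.0
76.5 88249.0 100358.0
77.0 88727.0 101411.0
77.5 88837.0 101456.0
78.0 89257.0 101525.0
78.5 90031.0 101487.0
79.0 89611.0 102097.0
79.5 88781.0 101781.0
80.0 88357.0 101539.0
80.5 87824.0 101205.0
81.0 87188.0 100742.0
81.5 86771.0 99975.0
82.0 86201.0 99429.0
82.5 85604.0 100055.0
83.0 85389.0 99162.0
83.5 84771.0 98443.0
jawtop 2983
 x [0.4793 0.4818 0.4841 0.5324 0.5815 0.5841 0.5867]  y [0.1588 0.1867 0.1886 0.3027 0.3545 0.3568 0.3588]
  [(0.156, 2), (0.16, 4), (0.164, 5), (0.168, 5), (0.172, 3), (0.176, 3), (0.184, 47), (0.188, 124), (0.192, 123), (0.196, 123), (0.2, 124), (0.204, 120), (0.208, 123), (0.212, 123), (0.216, 118), (0.22, 114), (0.224, 119), (0.228, 10), (0.26, 5), (0.264, 40), (0.268, 21), (0.272, 16), (0.276, 18), (0.28, 17), (0.284, 20), (0.288, 18), (0.292, 18), (0.296, 16), (0.3, 20), (0.304, 3), (0.308, 106), (0.312, 102), (0.316, 130), (0.32, 126), (0.324, 124), (0.328, 113), (0.332, 130), (0.336, 117), (0.34, 125), (0.344, 127), (0.348, 120), (0.352, 
[... 1238 characters left out ...]
0.136, 28), (0.14, 24), (0.144, 27), (0.148, 24), (0.152, 14), (0.156, 13), (0.16, 12), (0.164, 21), (0.168, 25), (0.172, 27), (0.176, 26), (0.18, 26), (0.184, 24), (0.188, 25), (0.192, 25), (0.196, 25), (0.2, 27), (0.204, 24), (0.208, 23), (0.212, 26), (0.216, 26), (0.22, 25), (0.224, 23), (0.228, 26), (0.232, 24), (0.236, 27), (0.24, 27), (0.244, 25), (0.248, 26), (0.252, 24), (0.256, 26), (0.26, 26), (0.264, 26), (0.268, 25), (0.272, 24), (0.276, 22), (0.28, 23), (0.284, 25), (0.288, 25), (0.292, 24), (0.296, 22), (0.3, 23), (0.304, 22), (0.308, 27), (0.312, 22), (0.316, 22), (0.32, 22), (0.324, 27), (0.328, 22), (0.332, 24), (0.336, 24), (0.34, 25), (0.344, 23), (0.348, 22), (0.352, 24)]
```

```bash
cat >> h.py <<'E'
from scipy.spatial.transform import Rotation as Ro
A=np.deg2rad(78.4); EY=np.array([np.cos(A),np.sin(A),0]); EX=np.array([EY[1],-EY[0],0])
def st():
    s=readout.read_state(); M=Ro.from_rotvec(s['orientation']).as_matrix(); p=s['ee_pos']
    print('t',round(s['time_s'],2),'pos',p.round(4),'vise xy',(p@EX).round(4),(p@EY).round(4),'F xyz(vise)',[round(float(v),1) for v in (s['ft_force']@EX,s['ft_force']@EY,s['ft_force'][2])],'w',round(s['grip_width'],4))
    print(' toolx ang',np.rad2deg(np.arctan2(M[1,0],M[0,0])).round(2),'want',(np.rad2deg(A)-90).round(2),'tool y',M[:,1].round(3),'j',s['joint_pos'].round(2))
    return s
def w(x,y): return (x*EX+y*EY)[:2].round(4)
E
python3 - <<'E'
from h import *
np.set_printoptions(suppress=True,linewidth=200)
st()
print('lever goal',w(.537,.1685))
d=dict(np.load('top0.npz')); e=dict(np.load('side0.npz'))
for nm,D in(('top',d),('side',e)):
    W=cloud(D); z=W[...,2]; x=W@EX; y=W@EY
    print(nm)
    for n,m in dict(tip=(z>.186)&(z<.208)&(y>.14)&(y<.19)&(x>.48)&(x<.57), grip=(z>.07)&(z<.12)&(y>-.03)&(y<.062)&(x>.43)&(x<.53)).items():
        print(n,m.sum(),'x',np.percentile(x[m],[1,10,25,50,75,90,99]).round(4),'y',np.percentile(y[m],[1,50,99]).round(4),'z',np.percentile(z[m],[1,50,99]).round(4))
        if n=='tip':
            for lo,hi in((.48,.528),(.528,.57)):
                k=m&(x>lo)&(x<hi); print('  ',k.sum(),np.percentile(x[k],[0,5,50,95,100]).round(4),np.percentile(z[k],[0,50,100]).round(4))
    k=(z>.149)&(z<.16)&(y>.18)&(y<.24)&(x>.45)&(x<.62); print('jaw x',np.percentile(x[k],[.5,99.5]),'y',np.percentile(y[k],[1,99]))
    k=(z>.149)&(z<.16)&(y>.31)&(y<.36)&(x>.45)&(x<.62); print('fixed x',np.percentile(x[k],[.5,99.5]),'y',np.percentile(y[k],[1,99]))
    k=(z>.155)&(z<.165)&(y>.25)&(y<.305)&(x>.45)&(x<.62); print('block x',np.percentile(x[k],[.5,99.5]),'y',np.percentile(y[k],[1,99]))
E
```

```text
t 0.1 pos [ 0.2401 -0.6033  0.2346] vise xy 0.3565 -0.5427 F xyz(vise) [-0.3, -0.2, -0.1] w 0.0931
 toolx ang -68.29 want -11.6 tool y [-0.001  0.002 -1.   ] j [ 1.17  0.62 -0.01  1.42  0.01  1.1  -0.04]
lever goal [0.5599 0.0571]
top
tip 194 x [0.5008 0.5032 0.5063 0.5424 0.5468 0.5511 0.5539] y [0.1572 0.1678 0.1782] z [0.1878 0.2019 0.2068]
   87 [0.5007 0.5011 0.5057 0.5132 0.5154] [0.1863 0.2006 0.2054]
   107 [0.5417 0.5424 0.5463 0.5533 0.5542] [0.1873 0.2036 0.2076]
grip 554 x [0.4647 0.4666 0.47   0.476  0.4822 0.494  0.5267] y [-0.0175  0.0273  0.0617] z [0.0918 0.1009 0.1062]
jaw x [0.48275179 0.58498022] y [0.18596841 0.22694405]
fixed x [0.48054035 0.58633922] y [0.31059453 0.35692394]
block x [0.50029734 0.58000068] y [0.26393585 0.30268112]
side
tip 269 x [0.5005 0.5024 0.5055 0.5423 0.545  0.5492 0.5523] y [0.1554 0.1625 0.1763] z [0.1867 0.1999 0.2064]
   111 [0.5001 0.5008 0.5041 0.5099 0.5134] [0.1868 0.1999 0.2041]
   158 [0.5413 0.5419 0.5443 0.5516 0.5533] [0.1861 0.1997 0.207 ]
grip 993 x [0.4639 0.4652 0.4676 0.4734 0.4823 0.5123 0.5285] y [-0.0197  0.0281  0.0615] z [0.0817 0.1001 0.1056]
jaw x [0.48190929 0.58313185] y [0.18483087 0.22660996]
fixed x [0.47950241 0.58518097] y [0.31036508 0.35466017]
block x [0.49928819 0.57906954] y [0.26206716 0.30089006]
```

>>> {"method": "carry_out", "body": {
  "plan": [
    [[0.07,0.14,0.05],0.0225],
    [[0.07,0.14,0.05],0.0225],
    [[0.07,0.14,0.05],0.0225],
    [[0.07,0.14,0.03],0.0225],
    [[0.07,0.14,0],0.0225],
    [[0.07,0.14,0],0.0225],
    [[0.07,0.14,0],0.0225],
    [[0.07,0.14,0],0],
    [[0.07,0.14,0],0],
    [[0.07,0.14,0],0]
  ],
  "grip": 1
}}

```text
time_s: 1.1
ee_pos: [0.4462, -0.1722, 0.2848]
orientation: [-1.573, 0.148, -0.132]
ft_force: [-0.2, 0.4, -1.1]
grip_width: 0.093
```

```bash
python3 -c "
from h import *
st()"
```

```text
t 1.1 pos [ 0.4462 -0.1722  0.2848] vise xy 0.4717 -0.079 F xyz(vise) [-0.2, 0.3, -1.1] w 0.093
 toolx ang -10.2 want -11.6 tool y [-0.011 -0.006 -1.   ] j [ 0.6   0.32 -0.39  1.81  0.15  1.04 -0.02]
```

>>> {"method": "carry_out", "body": {
  "plan": [
    [[0.075,0.145,0],0],
    [[0.075,0.145,0],0],
    [[0.075,0.145,0],0],
    [[0.075,0.145,0],0],
    [[0.06,0.12,0],-0.002],
    [[0,0,0],0]
  ]
}}

```text
time_s: 1.7
ee_pos: [0.5555, 0.0529, 0.2831]
orientation: [-1.569, 0.152, -0.132]
ft_force: [0.3, 0.7, -0.7]
grip_width: 0.093
```

```bash
python3 -c "
from h import *
st();print(w(.5365,.168))"
```

```text
t 1.7 pos [0.5555 0.0529 0.2831] vise xy 0.5336 0.1635 F xyz(vise) [0.1, 0.7, -0.7] w 0.093
 toolx ang -10.37 want -11.6 tool y [-0.013 -0.001 -1.   ] j [ 0.15  0.46 -0.43  1.6   0.21  1.13 -0.52]
[0.5593 0.0567]
```

>>> {"method": "carry_out", "body": {
  "plan": [
    [[0.012,0.012,-0.06],-0.0034],
    [[0,0,-0.1],0],
    [[0,0,-0.09],0],
    [[0,0,-0.04],0],
    [[0,0,0],0]
  ]
}}

```text
time_s: 2.2
ee_pos: [0.5582, 0.055, 0.1925]
orientation: [-1.57, 0.17, -0.147]
ft_force: [-0.6, -0.8, 1.0]
grip_width: 0.0928
```

```bash
python3 -c "
from h import *
st();shot('side','s1');d=shot('top','t1')
e=cv2.imread('pics/s1.png')[140:320,190:380];cv2.imwrite('pics/s1c.png',cv2.resize(e,None,fx=3,fy=3))"
```

```text
t 2.2 pos [0.5582 0.055  0.1925] vise xy 0.5357 0.1662 F xyz(vise) [-0.5, -0.9, 1.0] w 0.0928
 toolx ang -11.57 want -11.6 tool y [-0.015 -0.004 -1.   ] j [ 0.12  0.56 -0.4   1.72  0.26  0.93 -0.59]
```

View pics/s1c.png

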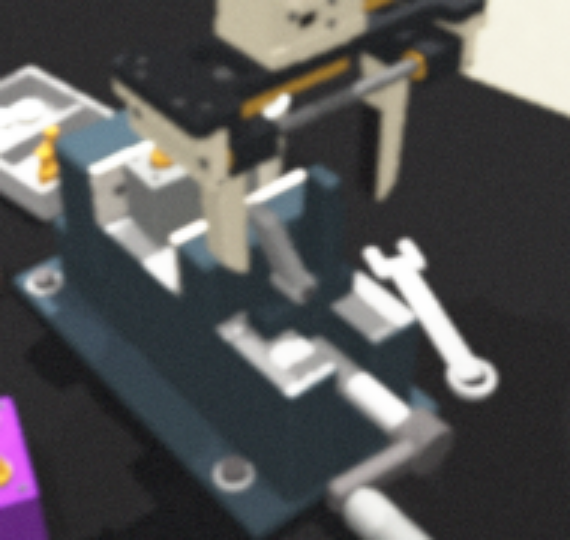

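The view shows one finger outside the lever (crop 230,245) and the other outside the horn (crop 385,180), both clear of the jaw. Closing.

>>> {"method": "carry_out", "body": {
  "plan": [
    [[0.002,0.003,0],0],
    [[0,0,0],0],
    [[0,0,0],0],
    [[0,0,0],0],
    [[0,0,0],0],
    [[0,0,0],0],
    [[0,0,0],0],
    [[0,0,0],0]
  ],
  "grip": -1
}}

```text
time_s: 3.1
ee_pos: [0.5602, 0.0564, 0.1989]
orientation: [-1.569, 0.163, -0.154]
ft_force: [6.1, -0.9, -5.0]
grip_width: 0.0341
```

```bash
python3 -c "
from h import *
st()"
```

```text
t 3.1 pos [0.5602 0.0564 0.1989] vise xy 0.5374 0.1679 F xyz(vise) [6.1, 0.3, -5.0] w 0.0341
 toolx ang -11.55 want -11.6 tool y [-0.006 -0.004 -1.   ] j [ 0.12  0.55 -0.4   1.72  0.26  0.94 -0.59]
```

>>> {"method": "carry_out", "body": {
  "plan": [
    [[0.002,0.01,-0.006],0],
    [[0.004,0.0196,-0.004],0],
    [[0.004,0.0196,0],0],
    [[0.004,0.0196,0],0],
    [[0.004,0.0196,0],0]
  ]
}}

```text
time_s: 3.6
ee_pos: [0.5645, 0.0732, 0.199]
orientation: [-1.586, 0.17, -0.157]
ft_force: [-2.1, -4.1, 0.5]
grip_width: 0.0319
```

```bash
python3 -c "
from h import *
st()"
```

```text
t 3.6 pos [0.5645 0.0732 0.199 ] vise xy 0.5383 0.1852 F xyz(vise) [-1.2, -4.4, 0.5] w 0.0319
 toolx ang -11.93 want -11.6 tool y [-0.011 -0.02  -1.   ] j [ 0.07  0.56 -0.39  1.69  0.27  0.96 -0.63]
```

>>> {"method": "carry_out", "body": {
  "plan": [
    [[0.004,0.0196,-0.004],0],
    [[0.004,0.0196,-0.004],0],
    [[0.004,0.0196,0],0],
    [[0.002,0.01,0],0]
  ]
}}

```text
time_s: 4.0
ee_pos: [0.5688, 0.0946, 0.199]
orientation: [-1.589, 0.169, -0.157]
ft_force: [-1.6, -3.0, 0.5]
grip_width: 0.0323
```

```bash
python3 -c "
from h import *
st();d=shot('top','t2');e=cv2.imread('pics/t2.png')[130:280,200:440];cv2.imwrite('pics/t2c.png',cv2.resize(e,None,fx=3,fy=3))
shot('side','s2');e=cv2.imread('pics/s2.png')[140:320,190:380];cv2.imwrite('pics/s2c.png',cv2.resize(e,None,fx=3,fy=3))"
```

```text
t 4.0 pos [0.5688 0.0946 0.199 ] vise xy 0.5382 0.207 F xyz(vise) [-0.9, -3.3, 0.5] w 0.0323
 toolx ang -11.85 want -11.6 tool y [-0.01  -0.023 -1.   ] j [ 0.03  0.57 -0.39  1.67  0.27  0.97 -0.67]
```

View pics/s2c.png

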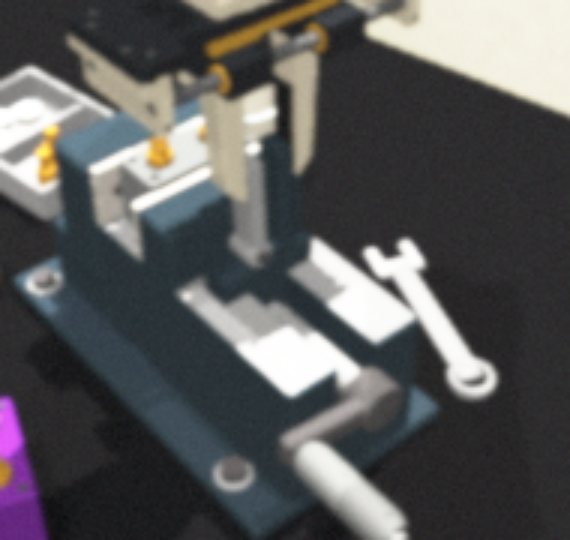

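The jaw has moved 39 mm and is close to the block; lever upright against the horn. Now small steps, watching the force.

>>> {"method": "carry_out", "body": {
  "plan": [
    [[0.0016,0.008,-0.002],0],
    [[0.0016,0.008,-0.002],0]
  ]
}}

```text
time_s: 4.3
ee_pos: [0.5695, 0.0981, 0.199]
orientation: [-1.592, 0.17, -0.157]
ft_force: [-4.5, -5.7, 5.1]
grip_width: 0.0321
```

```bash
python3 -c "
from h import *
st()"
```

```text
t 4.3 pos [0.5695 0.0981 0.199 ] vise xy 0.5381 0.2106 F xyz(vise) [-3.2, -6.4, 5.1] w 0.0321
 toolx ang -11.9 want -11.6 tool y [-0.011 -0.026 -1.   ] j [ 0.02  0.57 -0.39  1.67  0.28  0.97 -0.68]
```

>>> {"method": "carry_out", "body": {
  "plan": [
    [[0.0014,0.007,-0.002],0],
    [[0.0014,0.007,-0.002],0]
  ]
}}

```text
time_s: 4.5
ee_pos: [0.5695, 0.0981, 0.199]
orientation: [-1.6, 0.173, -0.158]
ft_force: [-3.7, -6.0, 5.6]
grip_width: 0.0322
```

```bash
python3 -c "
from h import *
st()"
```

```text
t 4.5 pos [0.5695 0.0981 0.199 ] vise xy 0.5381 0.2107 F xyz(vise) [-2.4, -6.6, 5.6] w 0.0322
 toolx ang -12.03 want -11.6 tool y [-0.014 -0.034 -0.999] j [ 0.01  0.57 -0.38  1.66  0.28  0.98 -0.68]
```

>>> {"method": "carry_out", "body": {
  "plan": [
    [[0.003,0.014,0],0],
    [[0.003,0.014,0],0],
    [[0.003,0.014,0],0]
  ]
}}

```text
time_s: 4.8
ee_pos: [0.5696, 0.0985, 0.199]
orientation: [-1.621, 0.185, -0.158]
ft_force: [-4.5, -8.0, 3.4]
grip_width: 0.032
```

```bash
cat > meas.py <<'E'
from h import *
import sys
tag=sys.argv[1]
st()
for n in('top','side'):
    d=shot(n,n+tag); W=cloud(d); z=W[...,2]; x=W@EX; y=W@EY
    print(n)
    for nm,k in dict(jaw=(z>.149)&(z<.1572)&(y>.21)&(y<.279)&(x>.45)&(x<.62),fixed=(z>.149)&(z<.157)&(y>.305)&(y<.36)&(x>.45)&(x<.62),block=(z>.1575)&(z<.165)&(y>.25)&(y<.32)&(x>.48)&(x<.62)).items():
        if k.sum()>10: print(nm,k.sum(),'x',np.percentile(x[k],[1,99]).round(4),'y',np.percentile(y[k],[1,99]).round(4), cv2.minAreaRect(np.c_[x[k],y[k]].astype(np.float32)) if nm=='block' else '')
e=cv2.imread(f'pics/side{tag}.png')[140:320,190:380];cv2.imwrite(f'pics/side{tag}c.png',cv2.resize(e,None,fx=3,fy=3))
e=cv2.imread(f'pics/top{tag}.png')[130:280,200:440];cv2.imwrite(f'pics/top{tag}c.png',cv2.resize(e,None,fx=3,fy=3))
E
python3 meas.py 3
```

```text
t 4.8 pos [0.5696 0.0985 0.199 ] vise xy 0.5382 0.211 F xyz(vise) [-2.8, -8.7, 3.4] w 0.032
 toolx ang -12.42 want -11.6 tool y [-0.023 -0.055 -0.998] j [-0.    0.58 -0.37  1.65  0.29  1.   -0.7 ]
top
jaw 143 x [0.499  0.5408] y [0.2284 0.2761] 
fixed 1368 x [0.4811 0.5852] y [0.3084 0.3568] 
block 683 x [0.4998 0.5782] y [0.2696 0.3087] ((0.537031888961792, 0.29781991243362427), (0.08464925736188889, 0.05991317331790924), 12.22204875946045)
side
jaw 490 x [0.4817 0.5812] y [0.2116 0.2726] 
fixed 527 x [0.4797 0.5785] y [0.3067 0.3546] 
block 331 x [0.4985 0.5759] y [0.2537 0.3076] ((0.5327092409133911, 0.2844805121421814), (0.0881260484457016, 0.06023632362484932), 7.564319133758545)
```

View pics/side3c.png

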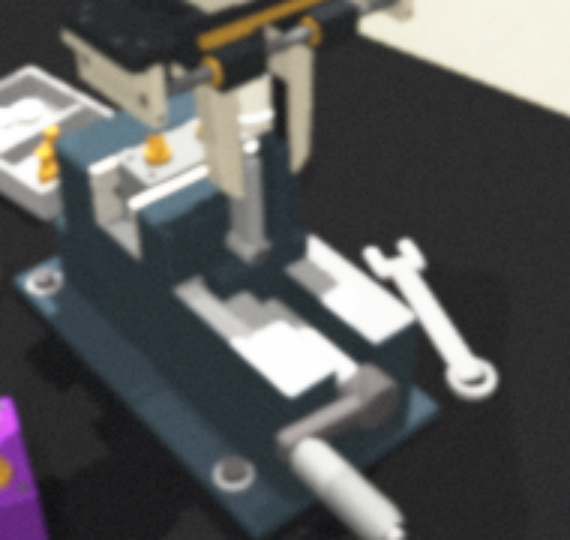

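View pics/top3c.png

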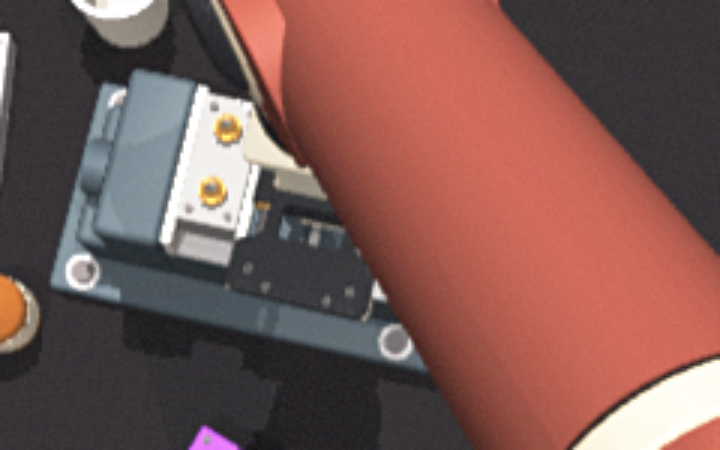

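Top view: block is flush on the fixed jaw (crop 200,170), y-extent 0.270–0.309, so the gap is gone. Release the lever.

>>> {"method": "carry_out", "body": {
  "plan": [
    [[0,0,0],0],
    [[0,0,0],0],
    [[0,0,0],0],
    [[0,0,0],0],
    [[0,0,0],0],
    [[0,0,0],0]
  ],
  "grip": 1
}}

```text
time_s: 5.5
ee_pos: [0.5615, 0.1034, 0.195]
orientation: [-1.616, 0.201, -0.142]
ft_force: [0.7, -0.1, -0.4]
grip_width: 0.0757
```

```bash
python3 meas.py 4
```

```text
t 5.5 pos [0.5615 0.1034 0.195 ] vise xy 0.5293 0.2142 F xyz(vise) [0.7, 0.0, -0.4] w 0.0757
 toolx ang -12.49 want -11.6 tool y [-0.042 -0.048 -0.998] j [-0.01  0.58 -0.38  1.66  0.28  1.01 -0.71]
top
jaw 45 x [0.4996 0.5329] y [0.2624 0.2771] 
fixed 1378 x [0.4813 0.5853] y [0.3087 0.3567] 
block 606 x [0.4999 0.578 ] y [0.2705 0.3077] ((0.5391416549682617, 0.2947889566421509), (0.08005112409591675, 0.049815673381090164), 0.008436057716608047)
side
jaw 462 x [0.4816 0.5823] y [0.2116 0.2755] 
fixed 387 x [0.4796 0.5824] y [0.307  0.3547] 
block 296 x [0.4985 0.5786] y [0.2534 0.3067] ((0.5361552834510803, 0.2781900465488434), (0.057182151824235916, 0.08562156558036804), 88.45449829101562)
```

View pics/side4c.png

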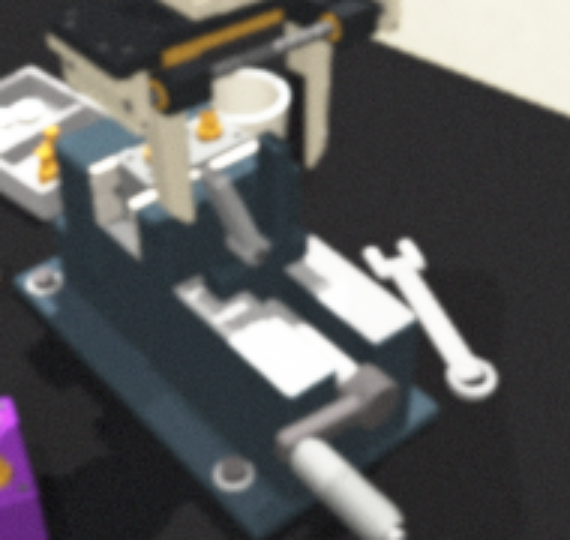

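>>> {"method": "carry_out", "body": {
  "plan": [
    [[0,0,0.1],0],
    [[0,0,0.13],0],
    [[0,0,0.06],0],
    [[-0.07,-0.11,0],0.002],
    [[-0.07,-0.11,0],0.001],
    [[-0.07,-0.11,0],0],
    [[-0.07,-0.11,0],0],
    [[0,0,0],0]
  ]
}}

```text
time_s: 6.4
ee_pos: [0.4795, -0.0311, 0.289]
orientation: [-1.613, 0.173, -0.14]
ft_force: [0.0, 0.2, -0.3]
grip_width: 0.0926
```

```bash
python3 meas.py 5; python3 - <<'E'
from h import *
for n in('top','side'):
    d=dict(np.load(n+'5.npz'));W=cloud(d); z=W[...,2]; x=W@EX; y=W@EY
    for s in np.arange(.02,.12,.01):
        k=(z>.06)&(z<.125)&(y>s)&(y<s+.01)&(x>.43)&(x<.6)
        if k.sum()>3: print(n,round(s,3),k.sum(),'x',np.percentile(x[k],[3,50,97]).round(4),'z',np.percentile(z[k],[3,50,97]).round(4))
E
```

```text
t 6.4 pos [ 0.4795 -0.0311  0.289 ] vise xy 0.4759 0.0659 F xyz(vise) [-0.0, 0.2, -0.3] w 0.0926
 toolx ang -11.37 want -11.6 tool y [-0.026 -0.046 -0.999] j [ 0.28  0.33 -0.4   1.79  0.19  1.08 -0.39]
top
jaw 1125 x [0.483  0.5842] y [0.2279 0.2702] 
fixed 1374 x [0.4808 0.585 ] y [0.3087 0.3567] 
block 820 x [0.4992 0.5783] y [0.2515 0.3078] ((0.5343406200408936, 0.28423845767974854), (0.0674755722284317, 0.09877992421388626), 89.2164306640625)
side
jaw 413 x [0.4819 0.582 ] y [0.2267 0.274 ] 
fixed 486 x [0.4796 0.5483] y [0.3069 0.3553] 
block 294 x [0.4988 0.5469] y [0.2512 0.3059] ((0.5189587473869324, 0.2793326675891876), (0.0573904886841774, 0.05839082971215248), 0.35511404275894165)
top 0.04 10 x [0.4646 0.474  0.4845] z [0.0975 0.1012 0.1036]
top 0.05 9 x [0.4694 0.4767 0.4842] z [0.0991 0.1028 0.1049]
top 0.06 46 x [0.4648 0.4741 0.4849] z [0.0966 0.1009 0.1046]
top 0.07 63 x [0.4646 0.4738 0.4852] z [0.095  0.1019 0.1057]
top 0.08 63 x [0.4648 0.4743 0.4852] z [0.0951 0.1016 0.1058]
top 0.09 77 x [0.4656 0.4798 0.5421] z [0.0912 0.0992 0.1043]
top 0.1 232 x [0.4665 0.5049 0.5464] z [0.0931 0.0985 0.1031]
top 0.11 150 x [0.4776 0.5268 0.5749] z [0.0844 0.0986 0.1111]
side 0.02 71 x [0.4662 0.4731 0.4813] z [0.0907 0.0976 0.1031]
side 0.03 96 x [0.4644 0.4705 0.4829] z [0.0905 0.1019 0.1048]
side 0.04 88 x [0.464  0.4697 0.4833] z [0.0914 0.1025 0.1051]
side 0.05 89 x [0.4641 0.4701 0.4832] z [0.092  0.102  0.1051]
side 0.06 86 x [0.4643 0.4704 0.4829] z [0.0917 0.1027 0.1056]
side 0.07 80 x [0.4638 0.4698 0.483 ] z [0.0914 0.1021 0.1048]
side 0.08 83 x [0.4643 0.4706 0.4847] z [0.0893 0.1024 0.1053]
side 0.09 278 x [0.4664 0.5197 0.5458] z [0.0757 0.0929 0.1029]
side 0.1 237 x [0.4653 0.5007 0.5415] z [0.0913 0.0994 0.1031]
side 0.11 466 x [0.4865 0.5411 0.5813] z [0.0668 0.0979 0.111 ]
```

View pics/side5.png

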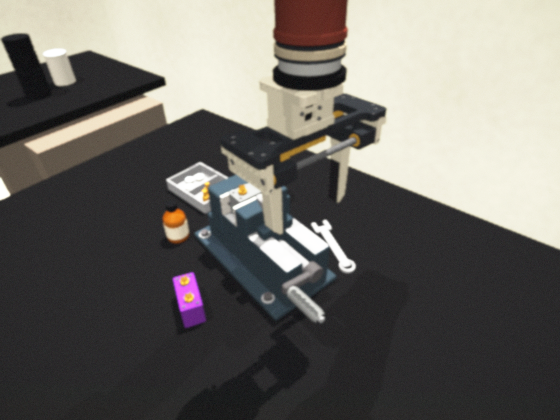

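>>> {"method": "carry_out", "body": {
  "plan": [
    [[-0.009,-0.025,-0.13],0],
    [[0,0,-0.15],0],
    [[0,0,-0.15],0],
    [[0,0,-0.12],0],
    [[0,0,-0.05],0],
    [[0,0,0],0]
  ]
}}

```text
time_s: 7.1
ee_pos: [0.4892, -0.0223, 0.1066]
orientation: [-1.599, 0.14, -0.142]
ft_force: [0.7, -0.2, 0.4]
grip_width: 0.0929
```

```bash
python3 meas.py 6|head -2
```

```text
t 7.1 pos [ 0.4892 -0.0223  0.1066] vise xy 0.4837 0.0765 F xyz(vise) [0.7, -0.1, 0.4] w 0.0929
 toolx ang -10.22 want -11.6 tool y [-0.002 -0.032 -0.999] j [ 0.19  0.57 -0.31  2.02  0.35  0.61 -0.55]
```

View pics/side6.png

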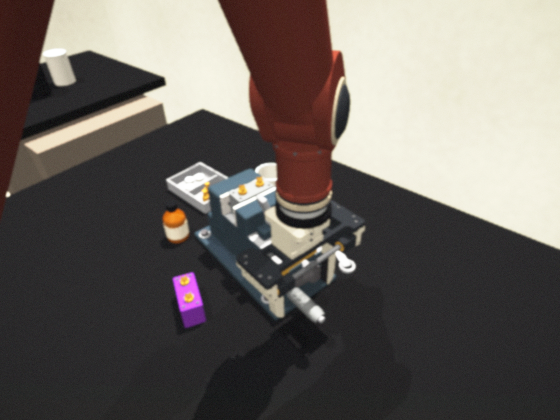

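>>> {"method": "carry_out", "body": {
  "plan": [
    [[-0.03,-0.04,-0.02],-0.004],
    [[-0.015,-0.02,-0.02],0],
    [[0,0,-0.01],0],
    [[0,0,0],0]
  ]
}}

```text
time_s: 7.6
ee_pos: [0.4789, -0.0419, 0.0961]
orientation: [-1.596, 0.152, -0.174]
ft_force: [-0.2, -0.4, 0.4]
grip_width: 0.0929
```

```bash
python3 meas.py 7|head -2
```

```text
t 7.6 pos [ 0.4789 -0.0419  0.0961] vise xy 0.4775 0.0553 F xyz(vise) [-0.1, -0.4, 0.4] w 0.0929
 toolx ang -11.84 want -11.6 tool y [ 0.01  -0.033 -0.999] j [ 0.22  0.58 -0.29  2.06  0.37  0.55 -0.55]
```

View pics/side7.png

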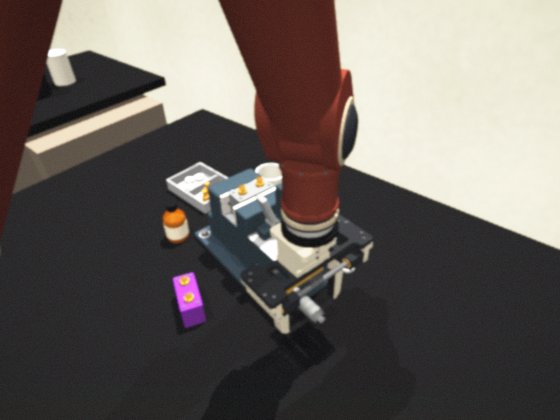

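View pics/top7.png

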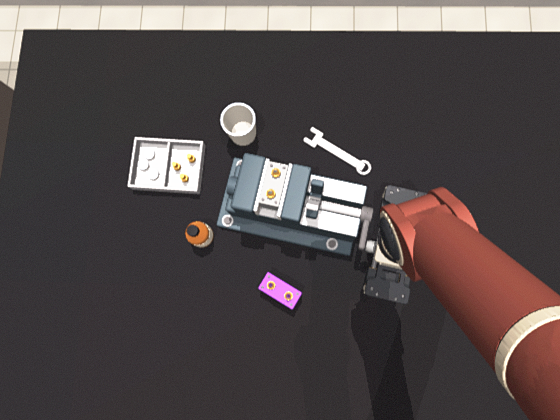

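Side view: the handgrip sits between the fingers (310,305); top view: block against fixed jaw, lever out at (312,207). Close on the handgrip.

>>> {"method": "carry_out", "body": {
  "plan": [
    [[-0.008,0.002,-0.01],0],
    [[0,0,0],0],
    [[0,0,0],0],
    [[0,0,0],0],
    [[0,0,0],0],
    [[0,0,0],0],
    [[0,0,0],0],
    [[0,0,0],0]
  ],
  "grip": -1
}}

```text
time_s: 8.5
ee_pos: [0.4776, -0.04, 0.0937]
orientation: [-1.596, 0.149, -0.174]
ft_force: [-0.8, -0.7, 0.0]
grip_width: 0.0337
```

```bash
cat > c.py <<'E'
from h import *
import sys
ax=float(sys.argv[1]) if len(sys.argv)>1 else .534
s=st(); p=s['ee_pos']; x=p@EX-ax; z=p[2]+.002-.085
th=np.arctan2(x,z); r=np.hypot(x,z); F=s['ft_force']; t=np.array([np.cos(th),-np.sin(th)]); f=np.array([F@EX,F[2]])
print('theta',th.round(3),'r',r.round(4),'Ftan',(-f@t).round(2),'Frad',(f@np.array([np.sin(th),np.cos(th)])).round(2))
E
python3 c.py
```

```text
t 8.5 pos [ 0.4776 -0.04    0.0937] vise xy 0.4759 0.0568 F xyz(vise) [-0.6, -0.8, 0.0] w 0.0337
 toolx ang -11.74 want -11.6 tool y [ 0.013 -0.032 -0.999] j [ 0.21  0.58 -0.29  2.07  0.37  0.53 -0.56]
theta -1.389 r 0.0591 Ftan 0.07 Frad 0.62
```

>>> {"method": "carry_out", "body": {
  "plan": [
    [[0,0,0],0],
    [[0,0,0],0],
    [[0,0,0],0],
    [[0,0,0],0]
  ]
}}

```text
time_s: 8.9
ee_pos: [0.4772, -0.04, 0.0937]
orientation: [-1.596, 0.149, -0.174]
ft_force: [-0.3, -0.1, 0.3]
grip_width: 0.022
```

```bash
python3 c.py
```

```text
t 8.9 pos [ 0.4772 -0.04    0.0937] vise xy 0.4755 0.0568 F xyz(vise) [-0.3, -0.1, 0.3] w 0.022
 toolx ang -11.73 want -11.6 tool y [ 0.012 -0.032 -0.999] j [ 0.21  0.58 -0.29  2.07  0.37  0.54 -0.56]
theta -1.39 r 0.0594 Ftan -0.2 Frad 0.35
```

```bash
cat > n.py <<'E'
from h import *
import sys
ax=.534; n=int(sys.argv[1]); ds=float(sys.argv[2]); r0=float(sys.argv[3]) if len(sys.argv)>3 else .0594
s=readout.read_state(); p=s['ee_pos']; x=p@EX-ax; z=p[2]+.002-.085
th=np.arctan2(x,z); reach=0.75
for i in range(n):
    th2=th+ds/r0*reach if 0 else th+ds/r0
    d=np.array([r0*np.sin(th2)-x, r0*np.cos(th2)-z])
    D=(d[0]*EX+.00191*(th2-th)*EY+np.array([0,0,d[1]]))/.3
    print(D.round(4),end=' ')
    x+=d[0]*reach; z+=d[1]*reach; th=np.arctan2(x,z)
print()
E
python3 n.py 4 .006
```

```text
[ 0.0048 -0.0003  0.0194] [ 0.0059 -0.0006  0.0191] [ 0.0072 -0.0008  0.0186] [ 0.0086 -0.0011  0.018 ]
```

>>> {"method": "carry_out", "body": {
  "plan": [
    [[0.0048,0,0.0194],0],
    [[0.0059,0,0.0191],0],
    [[0.0072,-0.001,0.0186],0],
    [[0.0086,-0.001,0.018],0]
  ]
}}

```text
time_s: 9.3
ee_pos: [0.4842, -0.0412, 0.1164]
orientation: [-1.596, 0.153, -0.171]
ft_force: [1.2, -0.3, -4.3]
grip_width: 0.022
```

```bash
python3 c.py; python3 n.py 4 .006
```

```text
t 9.3 pos [ 0.4842 -0.0412  0.1164] vise xy 0.4826 0.057 F xyz(vise) [1.2, -0.1, -4.3] w 0.022
 toolx ang -11.74 want -11.6 tool y [ 0.008 -0.033 -0.999] j [ 0.24  0.55 -0.31  2.03  0.35  0.61 -0.53]
theta -0.995 r 0.0613 Ftan 2.91 Frad -3.34
[ 0.0168 -0.0028  0.0128] [ 0.0138 -0.0022  0.0144] [ 0.014  -0.0022  0.0141] [ 0.0148 -0.0024  0.0133]
```

>>> {"method": "carry_out", "body": {
  "plan": [
    [[0.0168,-0.003,0.0128],0],
    [[0.0138,-0.002,0.0144],0],
    [[0.014,-0.002,0.0135],0]
  ]
}}

```text
time_s: 9.6
ee_pos: [0.4945, -0.0434, 0.1292]
orientation: [-1.598, 0.159, -0.164]
ft_force: [-1.2, 0.6, -1.6]
grip_width: 0.0222
```

```bash
python3 c.py; python3 n.py 4 .006
```

```text
t 9.6 pos [ 0.4945 -0.0434  0.1292] vise xy 0.4931 0.0569 F xyz(vise) [-1.3, 0.3, -1.6] w 0.0222
 toolx ang -11.72 want -11.6 tool y [-0.001 -0.033 -0.999] j [ 0.25  0.54 -0.33  1.98  0.33  0.67 -0.5 ]
theta -0.724 r 0.0617 Ftan 2.04 Frad -0.31
[ 0.0205 -0.0036  0.0066] [ 0.0173 -0.0029  0.0099] [ 0.0172 -0.0029  0.0098] [ 0.0177 -0.003   0.0088]
```

>>> {"method": "carry_out", "body": {
  "plan": [
    [[0.019,-0.0035,0.008],0],
    [[0.0175,-0.003,0.0105],0],
    [[0.0175,-0.003,0.0098],0]
  ]
}}

```text
time_s: 9.9
ee_pos: [0.5069, -0.046, 0.1383]
orientation: [-1.6, 0.167, -0.154]
ft_force: [-2.5, 0.1, -0.4]
grip_width: 0.0221
```

```bash
python3 c.py; python3 n.py 4 .006 .061
```

```text
t 9.9 pos [ 0.5069 -0.046   0.1383] vise xy 0.5058 0.0569 F xyz(vise) [-2.5, -0.4, -0.4] w 0.0221
 toolx ang -11.68 want -11.6 tool y [-0.012 -0.034 -0.999] j [ 0.26  0.55 -0.34  1.93  0.32  0.73 -0.48]
theta -0.471 r 0.062 Ftan 2.39 Frad 0.81
[ 0.0195 -0.0034  0.0051] [ 0.0188 -0.0032  0.0062] [ 0.019  -0.0033  0.0054] [ 0.0193 -0.0033  0.0042]
```

>>> {"method": "carry_out", "body": {
  "plan": [
    [[0.015,-0.0025,0.0045],0],
    [[0.015,-0.0025,0.0045],0],
    [[0.0155,-0.0025,0.004],0]
  ]
}}

```text
time_s: 10.2
ee_pos: [0.5173, -0.0481, 0.1425]
orientation: [-1.602, 0.175, -0.145]
ft_force: [-5.8, 0.6, 2.9]
grip_width: 0.0224
```

```bash
python3 c.py; python3 n.py 4 .005 .0615
```

```text
t 10.2 pos [ 0.5173 -0.0481  0.1425] vise xy 0.5164 0.0569 F xyz(vise) [-5.8, -0.6, 2.9] w 0.0224
 toolx ang -11.65 want -11.6 tool y [-0.022 -0.035 -0.999] j [ 0.26  0.56 -0.34  1.89  0.31  0.77 -0.47]
theta -0.288 r 0.062 Ftan 4.78 Frad 4.47
[ 0.0164 -0.0028  0.0024] [ 0.0162 -0.0028  0.0028] [ 0.0163 -0.0028  0.0021] [ 0.0164 -0.0028  0.0012]
```

>>> {"method": "carry_out", "body": {
  "plan": [
    [[0.0125,-0.002,0.001],0],
    [[0.0125,-0.002,0.001],0]
  ]
}}

```text
time_s: 10.4
ee_pos: [0.5222, -0.0492, 0.1435]
orientation: [-1.603, 0.181, -0.139]
ft_force: [-6.6, -0.2, 5.6]
grip_width: 0.0219
```

```bash
python3 c.py; python3 n.py 4 .005 .0615
```

```text
t 10.4 pos [ 0.5222 -0.0492  0.1435] vise xy 0.5214 0.0568 F xyz(vise) [-6.5, -1.5, 5.6] w 0.0219
 toolx ang -11.62 want -11.6 tool y [-0.03  -0.035 -0.999] j [ 0.26  0.57 -0.34  1.87  0.31  0.79 -0.46]
theta -0.205 r 0.0618 Ftan 5.19 Frad 6.81
[ 0.0164 -0.0028  0.0016] [ 0.0164 -0.0028  0.0016] [ 0.0164 -0.0028  0.0008] [ 0.0164 -0.0028 -0.0002]
```

>>> {"method": "carry_out", "body": {
  "plan": [
    [[0.0135,-0.002,0.004],0],
    [[0.0135,-0.002,0.004],0]
  ]
}}

```text
time_s: 10.6
ee_pos: [0.5273, -0.0498, 0.1458]
orientation: [-1.604, 0.187, -0.132]
ft_force: [-5.2, 1.5, -1.8]
grip_width: 0.0217
```

```bash
python3 c.py
```

```text
t 10.6 pos [ 0.5273 -0.0498  0.1458] vise xy 0.5266 0.0573 F xyz(vise) [-5.4, 0.4, -1.8] w 0.0217
 toolx ang -11.61 want -11.6 tool y [-0.039 -0.035 -0.999] j [ 0.26  0.58 -0.34  1.84  0.3   0.81 -0.46]
theta -0.118 r 0.0632 Ftan 5.59 Frad -1.16
```

>>> {"method": "carry_out", "body": {
  "plan": [
    [[0.0145,-0.002,0],0],
    [[0.0145,-0.002,0],0]
  ]
}}

```text
time_s: 10.8
ee_pos: [0.5325, -0.051, 0.1454]
orientation: [-1.605, 0.195, -0.123]
ft_force: [-6.5, -0.1, 4.3]
grip_width: 0.0222
```

```bash
python3 c.py
```

```text
t 10.8 pos [ 0.5325 -0.051   0.1454] vise xy 0.5318 0.0571 F xyz(vise) [-6.3, -1.4, 4.3] w 0.0222
 toolx ang -11.6 want -11.6 tool y [-0.049 -0.036 -0.998] j [ 0.26  0.59 -0.34  1.82  0.3   0.83 -0.45]
theta -0.034 r 0.0624 Ftan 6.19 Frad 4.51
```

>>> {"method": "carry_out", "body": {
  "plan": [
    [[0.0155,-0.002,0.001],0],
    [[0.0155,-0.002,0],0]
  ]
}}

```text
time_s: 11.0
ee_pos: [0.5383, -0.0521, 0.1458]
orientation: [-1.607, 0.202, -0.115]
ft_force: [-6.2, 0.5, 3.0]
grip_width: 0.0221
```

```bash
python3 c.py
```

```text
t 11.0 pos [ 0.5383 -0.0521  0.1458] vise xy 0.5378 0.0572 F xyz(vise) [-6.2, -0.7, 3.0] w 0.0221
 toolx ang -11.59 want -11.6 tool y [-0.059 -0.036 -0.998] j [ 0.26  0.6  -0.34  1.8   0.3   0.86 -0.44]
theta 0.06 r 0.0629 Ftan 6.36 Frad 2.62
```

>>> {"method": "carry_out", "body": {
  "plan": [
    [[0.016,-0.002,-0.001],0],
    [[0.016,-0.002,-0.002],0]
  ]
}}

```text
time_s: 11.2
ee_pos: [0.5443, -0.0533, 0.1451]
orientation: [-1.608, 0.21, -0.107]
ft_force: [-7.0, 0.7, 4.7]
grip_width: 0.0223
```

```bash
python3 c.py
```

```text
t 11.2 pos [ 0.5443 -0.0533  0.1451] vise xy 0.5439 0.0573 F xyz(vise) [-7.0, -0.8, 4.7] w 0.0223
 toolx ang -11.6 want -11.6 tool y [-0.069 -0.037 -0.997] j [ 0.25  0.61 -0.34  1.77  0.3   0.88 -0.44]
theta 0.158 r 0.0628 Ftan 7.64 Frad 3.58
```

>>> {"method": "carry_out", "body": {
  "plan": [
    [[0.0165,-0.003,-0.003],0],
    [[0.0165,-0.003,-0.004],0]
  ]
}}

```text
time_s: 11.4
ee_pos: [0.551, -0.0545, 0.1436]
orientation: [-1.609, 0.217, -0.099]
ft_force: [-7.4, 0.9, 5.9]
grip_width: 0.0221
```

```bash
python3 c.py
```

```text
t 11.4 pos [ 0.551  -0.0545  0.1436] vise xy 0.5507 0.0574 F xyz(vise) [-7.4, -0.6, 5.9] w 0.0221
 toolx ang -11.58 want -11.6 tool y [-0.079 -0.037 -0.996] j [ 0.25  0.63 -0.34  1.75  0.3   0.9  -0.43]
theta 0.269 r 0.0629 Ftan 8.71 Frad 3.67
```

Tangential force ≈8.7 N (~72 N clamping), at ~0.9 rad after the play ran out. Stop and release.

>>> {"method": "carry_out", "body": {
  "plan": [
    [[0,0,0],0],
    [[0,0,0],0]
  ]
}}

```text
time_s: 11.6
ee_pos: [0.5512, -0.0544, 0.1442]
orientation: [-1.609, 0.219, -0.098]
ft_force: [-4.6, -0.2, 1.6]
grip_width: 0.022
```

>>> {"method": "carry_out", "body": {
  "plan": [
    [[0,0,0],0],
    [[0,0,0],0],
    [[0,0,0],0],
    [[0,0,0],0],
    [[0,0,0],0]
  ],
  "grip": 1
}}

```text
time_s: 12.1
ee_pos: [0.5585, -0.0549, 0.1459]
orientation: [-1.607, 0.207, -0.112]
ft_force: [-0.5, -0.7, -0.4]
grip_width: 0.0575
```

```bash
python3 c.py
```

```text
t 12.1 pos [ 0.5585 -0.0549  0.1459] vise xy 0.5581 0.0585 F xyz(vise) [-0.3, -0.7, -0.4] w 0.0575
 toolx ang -11.66 want -11.6 tool y [-0.064 -0.036 -0.997] j [ 0.25  0.63 -0.34  1.73  0.3   0.9  -0.43]
theta 0.366 r 0.0674 Ftan 0.16 Frad -0.47
```

>>> {"method": "carry_out", "body": {
  "plan": [
    [[0,0,0],0],
    [[0,0,0],0],
    [[0,0,0.06],0],
    [[0,0,0.13],0],
    [[0,0,0.13],0],
    [[0,0,0.1],0],
    [[-0.06,-0.15,0],0],
    [[-0.06,-0.15,0],0],
    [[0,-0.15,0],0],
    [[0,0,0],0]
  ]
}}

```text
time_s: 13.1
ee_pos: [0.5212, -0.1918, 0.2777]
orientation: [-1.608, 0.198, -0.11]
ft_force: [-0.6, -0.4, -0.2]
grip_width: 0.0928
```

```bash
python3 meas.py 8
```

```text
t 13.1 pos [ 0.5212 -0.1918  0.2777] vise xy 0.5491 -0.0831 F xyz(vise) [-0.5, -0.5, -0.2] w 0.0928
 toolx ang -11.24 want -11.6 tool y [-0.059 -0.038 -0.998] j [ 0.52  0.47 -0.36  1.6   0.23  1.16 -0.1 ]
top
jaw 1067 x [0.483  0.5842] y [0.2281 0.2703] 
fixed 1379 x [0.4812 0.5853] y [0.3085 0.3566] 
block 819 x [0.4958 0.5785] y [0.2518 0.3077] ((0.5340877175331116, 0.2840064764022827), (0.0682627260684967, 0.09679462015628815), 89.6744155883789)
side
jaw 575 x [0.482  0.5817] y [0.2148 0.2722] 
fixed 650 x [0.4799 0.5838] y [0.307  0.3551] 
block 455 x [0.4988 0.5775] y [0.2533 0.3061] ((0.5367556214332581, 0.27992886304855347), (0.06853410601615906, 0.08388262242078781), 77.94363403320312)
```

View pics/top8.png

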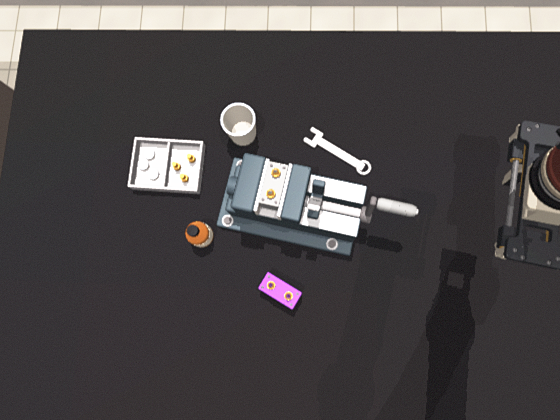

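View pics/side8c.png

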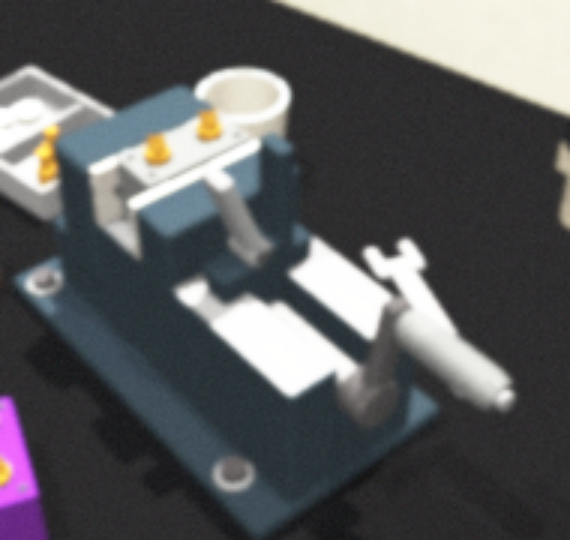

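View pics/top8c.png

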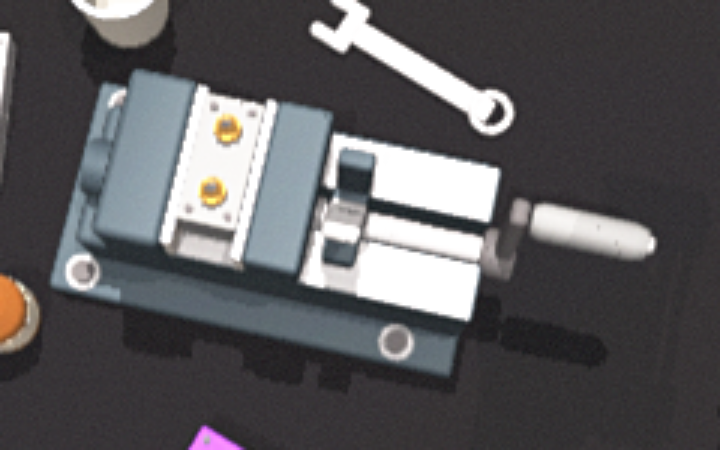

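```bash
python3 - <<'E'
from h import *
for n in('top','side'):
    d=dict(np.load(n+'8.npz'));W=cloud(d); z=W[...,2]; x=W@EX; y=W@EY
    k=(z>.115)&(z<.17)&(y>.02)&(y<.088)&(x>.48)&(x<.6)
    zt=np.percentile(z[k],90); xc=np.percentile(x[k],[2,98]); print(n,k.sum(),'x',xc.round(4),'ztop',zt.round(4)); xm=xc.mean()-.534; print('theta',np.arctan2(xm,zt-.0115-.085).round(3), np.arcsin(xm/.06).round(3))
    k=(z>.1585)&(z<.163)&(y>.272)&(y<.307)&(x>.502)&(x<.576); A_=np.c_[x[k]-.54,y[k]-.29,np.ones(k.sum())]; c,*_=np.linalg.lstsq(A_,z[k],rcond=None); print('block top plane',c.round(4),k.sum())
    # block end face (low-x edge) slope
    k=(z>.158)&(z<.163)&(x>.48)&(x<.6); ed=[(yy,x[k&(y>yy)&(y<yy+.004)].min()) for yy in np.arange(.274,.302,.004) if (k&(y>yy)&(y<yy+.004)).sum()>3]; print(np.polyfit(*zip(*ed),1).round(3))
    for lo in(.49,.57):
        pass
E
```

```text
top 426 x [0.5379 0.5593] ztop 0.155
theta 0.245 0.246
block top plane [-0.0027 -0.0036  0.1603] 550
[-0.001  0.5  ]
side 559 x [0.5373 0.5554] ztop 0.1552
theta 0.207 0.207
block top plane [-0.0011 -0.0013  0.161 ] 301
[-0.021  0.505]
```

```bash
python3 -c "
from rig import order
print(order.hand_in())"
```

```text
the job is handed in; nothing more can be done
None
```

The grey block is clamped in the vise. I estimate about 70 N of clamping force, from feel rather than from a direct reading. I handed the job in at about 13 s.

**What I did:**
- I squeezed the lever against the horn; the fingers closed to 32–34 mm.
- I slid the jaw about 43 mm until the block was flush on the fixed jaw, pushing with about 9 N.
- I let the lever spring back, then turned the crank clockwise about 1.65 rad. The force along its circle rose from about 2 N to 8.7 N, which matches about 72 N. The last few readings were noisy by roughly 0.5 N, so the true force could be 5 N or so either side.

**Last checks:**
- **Block:** the images show it between both jaw faces, square to within about 1°. It is flat on the bed, with its top at 160–161 mm against 160 mm expected.
- **Lever:** it is sprung out.
- **Crank:** it stands at 0.21–0.25 rad. The hand read 0.27 just before letting go; that difference is within what the cameras can resolve.
- **Bystanders:** they look untouched, and the robot is clear of everything.

**What did not go cleanly:**
- The tool tilted up to about 4.5° during the work, and it drifted 7–9 mm sideways each time I released something.
- While cranking, the hand pressed up to about 7 N across the crank's circle rather than along it.

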